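# Press the boot-freshener jar's sprung cedar plate home

### The job

The sprung cedar plate in the open glass boot-freshener jar has popped up. Pick up the steel-footed tamper, press the plate squarely down with it until it catches and bottoms out level, lean on the solid stop with about 15 N for a second (never over 30 N, it is glass), then stand the tamper upright in the middle of its cork coaster again, leaving the plate down. Leave the lid, shoehorn, reflector clip and key block where they lie.

Things in the scene. Friction and masses are not known exactly. Their poses are not given: they have to be found in the camera images.
- jar: Open glass jar, fixed to the bench: round dark wood plinth 128 mm across and 15 mm high carrying a clear glass wall 114 mm across outside, 106 mm inside, rim 105 mm above the bench. Origin: centre of the plinth's underside, z up.
- jar_mouth (a point): Centre of the jar's mouth, level with its rim (105 mm above the jar's origin).
- cedar_plate: Round cedar plate, 92 mm across, 10 mm thick, in the jar on a spring and a swivel. Origin: its centre and the swivel's; z normal to its face. It starts cocked by up to about 6.5 degrees, the middle of its upper face 20 mm below the rim. It tips easily any way and follows the face pressed on it. Over 30 N damages the jar.
- plate_top (a point): Centre of the upper face of the cedar plate, z normal to the face.
- follower (a joint): How far the cedar plate is pushed down, m: 0 raised; its hard stop lies anywhere from 0.026 to 0.040, differs each time and must be felt. Pushing takes about 8 N at first, less and less on the way; from about 0.024 on the spring is over centre, pulls the plate down to the stop and keeps it there; let go sooner and it springs up. A push rising above 10 N means that the stop is reached.
- tamper: Loose tamper, 0.3 to 0.45 kg, 130 mm tall, standing upright: round flat steel foot 72 mm across, 18 mm thick, with a square light wood handle 30 x 30 mm from 18 to 130 mm above the underside. Origin: centre of the foot's underside; z up the handle; x and y normal to the handle's faces. Gripped 100 mm above the underside the fingers stay out of the jar.
- coaster: Cork coaster fixed to the bench, 110 mm across, 6 mm thick; the tamper stands on its middle. Origin: centre of its underside.
- jar_lid: Bystander: loose steel screw lid of the jar lying flat, 118 mm across, 16 mm high. Origin: centre of underside.
- shoehorn: Bystander: loose steel shoehorn lying flat, 185 mm long (its y axis), 45 mm wide, 7 mm high. Origin: underside, near its middle.
- reflector_clip: Bystander: loose orange plastic reflector clip lying flat, 92 mm long (its y axis), 45 mm wide, 12 mm high. Origin: centre of underside.
- key_block: Bystander: loose wooden key block 60 x 140 x 55 mm (length along its y axis) with three brass keys standing to 107 mm. Origin: centre of underside.
Things that resemble listed ones, but are neither listed nor needed, are in the scene too. What is shaped like the tamper but red is not meant.

How it is judged:
By the outcome, as a careful person would: the job done as asked, in the order asked, and still so for the second after the job is handed in, with the robot touching nothing.
It also fails if it takes over 56 s, if anything falls off the work surface, if the arm or the gripper's body presses on something with over 40 N, if the wrist force passes 120 N, or if a joint passes its speed limit or range.

### The arm

A 6-joint arm with a two-finger parallel gripper is mounted at the origin on the work surface. World frame = base frame: x ahead of the robot, y to its left, z up, the work surface at z = 0. Lengths are in m, angles in rad, forces in N, time in s.
With the tool pointing down it reaches from about 0.35 to 0.85 m from the base axis. Payload 8.1 kg.
Tool frame: the origin (TCP) lies at the centre of the arm's flange, where the gripper is bolted on; the fingertips stand 186 mm ahead of it and the grasp point (between the pads) lies 167 mm ahead of it; z points along the fingers, y is the line along which they close (so a half turn about z gives the same grasp; the last joint's range is limited). The gripper opens to 93 mm and grips with 3 to 60 N. Pads are 15 mm wide; open, the fingers measure 128 mm over their backs; the gripper's body (75 mm by 188 mm) begins 65 mm behind the grasp point.
Start: joints at [-1.399, 0.13, 1.488, -0, 1.523, -0.085], TCP at [0.152, -0.58, 0.405] pointing down, gripper open.
Joint ranges: [-2.96, 2.96], [-0.89, 2.26], [0.02, 2.5], [-1.34, 4.48], [0, 2.73], [-2.66, 2.66]. Speed limits (rad/s): [2.39, 2.39, 2.79, 3.14, 3.14, 3.14].

### API

Orientations are given as a rotation vector (axis times angle).
In Python, from plant import read_state, read_camera, camera_params, robot gives the robot as it stands.
- The arm moves only by the tool carry_out, never from a script. Its argument "targets" is a list of rows, each an object of numbers: "hand": the opening in per cent of the stroke, from 0 (shut) to 100 (fully open); "x", "y", "z": the shift along the tool's x, y, z in m; "ax", "ay", "az": the turn, a rotation vector about the tool's x, y, z in rad. In form: [{"hand": .., "x": .., "y": .., "z": .., "ax": .., "ay": .., "az": ..}, ...]. A call has 1 to 8 rows; each row is the pose to reach, as a shift and turn from the pose commanded when the call began, along the tool's axes at that moment; what a row does not reach only later rows make up. A row lasts 1/8 s, in which the tool goes at most 62.5 mm and 10.7 degrees, less where a joint would pass 70% of its speed; a pose out of reach is approached as far as the arm can. A call with a gripper value outside its range is refused whole. The fingers move at their own pace and stop on an object; "newtons" is the grip in N (left out, the last holds). Time passes only in rows, so rows that repeat a pose let the fingers close. It gives the time, the measured TCP pose, the force, the opening and the grip force at its end, in the units of the state.
- read_state(): the state, without advancing time (a new reading comes with each control period).
- read_camera(name): name is "scene" or "top"; returns (picture, depth): 420x560x3 uint8, blue, green, red; 420x560 float32, m along the optical axis (not along the pixel's ray), 0 where there is no reading.
- camera_params(name): a dict with "fx", "fy", "cx", "cy" (pixels), "position" and "rotation" of the camera in the world. Camera axes: x right, y up, looking along -z (the intrinsics and any distortion apply to the point x, -y, -z); pixel columns grow to the right and rows downward; lengths in m; the calibration is good to about 2 mm. A picture is of the moment at which its call begins. camera_params takes no time and is no camera call.
- robot.close_job(): hands the job in; it is judged then, once.
The state is a dict: "t": time; "q": joint angles; "dq": joint speeds; "joint_torque": joint torques, N m; "tool_pos": TCP position; "orientation": TCP orientation; "force": force on the tool from outside, world axes, zero at the start; "wrist_torque": the same for the moment, N m; "opening": finger opening in m; "gripper_force": force on a finger pad.
Only numpy, scipy, OpenCV 4.12 (cv2) and the standard library are available. Lean on these libraries where they do the work, as an engineer would, in place of code of your own. Each camera call takes 0.05 s, during which the arm holds its last target. There are 200 camera calls.

## Working session

There is one attempt and no reset: what is moved stays moved. The work goes in short steps, Python scripts to look and compute and a tool call to move; the robot and the scene stay as the last step left them, time stands still between calls to the robot, and variables do not carry over. Pictures are saved under pics/ and viewed, at most 10 in all, crops included, and the job is handed in when it is done.

Besides the shell and the picture viewer there is one more tool, called after "Emit:" as name(argument=value, ...) on one line, values as JSON. carry_out: Moves the arm, as the interface text tells. Its arguments: {"type":"object","properties":{"targets":{"type":"array","items":{"type":"object","properties":{"hand":{"type":"number"},"x":{"type":"number"},"y":{"type":"number"},"z":{"type":"number"},"ax":{"type":"number"},"ay":{"type":"number"},"az":{"type":"number"}}}},"newtons":{"type":"number"}},"required":["targets"]}

```bash
mkdir -p pics; cat > h.py <<'E'
import numpy as np, cv2
from plant import *
from scipy.spatial.transform import Rotation as R
def world(name,d):
    p=camera_params(name); v,u=np.mgrid[0:420,0:560]
    c=np.stack([(u-p['cx'])/p['fx']*d,-(v-p['cy'])/p['fy']*d,-d],-1)
    return c@np.array(p['rotation']).T+np.array(p['position'])
def shot(name):
    im,d=read_camera(name); return im,d,world(name,d)
E
python3 - <<'E'
from h import *
for n in ['scene','top']:
    im,d,w=shot(n); cv2.imwrite(f'pics/{n}0.png',im); np.savez(f'{n}0.npz',im=im,d=d,w=w)
    print({k:np.round(v,4).tolist() for k,v in camera_params(n).items()})
s=read_state();print(s)
E
```

```text
Traceback (most recent call last):
  File "h.py", line 9, in shot
    im,d=read_camera(name); return im,d,world(name,d)
                                        ~~~~~^^^^^^^^
  File "h.py", line 7, in world
    return c@np.array(p['rotation']).T+np.array(p['position'])
           ~~~~~~~~~~~~~~~~~~~~~~~~~~~^~~~~~~~~~~~~~~~~~~~~~~~
ValueError: operands could not be broadcast together with shapes (420,560) (3,)
```

```bash
sed -i "s/np.array(p\['rotation'\]).T/rm(p).T/" h.py; cat >> h.py <<'E'
def rm(p):
    r=np.array(p['rotation'],float); return R.from_rotvec(r).as_matrix() if r.size==3 else r.reshape(3,3)
E
python3 - <<'E'
from h import *
for n in ['scene','top']:
    print(camera_params(n))
    im,d,w=shot(n); cv2.imwrite(f'pics/{n}0.png',im); np.savez(f'{n}0.npz',im=im,d=d,w=w)
s=read_state();print(s)
E
```

```text
{'fx': 486.6999093290265, 'fy': 486.6999093290265, 'cx': 273.1289220376445, 'cy': 207.2963500017901, 'position': array([ 1.11114064, -0.52095934,  0.89294229]), 'rotation': array([0.71370796, 0.30266502, 0.81859476])}
{'fx': 417.2767493509632, 'fy': 417.2767493509632, 'cx': 277.24321936132753, 'cy': 209.88726388097376, 'position': array([0.43921253, 0.02201927, 1.27020571]), 'rotation': array([ 0.06552478, -0.0696357 , -1.56089063])}
{'t': 0.15, 'q': array([-1.39940134e+00,  1.30999542e-01,  1.48902216e+00, -9.70163828e-06,
        1.52299429e+00, -8.54047944e-02]), 'dq': array([ 0.0006626 , -0.00336544, -0.0018601 ,  0.00012345,  0.0006524 ,
       -0.00069571]), 'joint_torque': array([ 1.72837517e-04, -5.60474110e+01, -4.92334664e+01,  7.65689160e-02,
        3.05914565e-02, -8.36817071e-05]), 'tool_pos': array([ 0.1523797 , -0.58015104,  0.40392498]), 'orientation': array([-3.11432123e+00, -4.02091369e-01,  1.11254679e-04]), 'force': array([0.94894628, 0.412487  , 0.17860552]), 'wrist_torque': array([0.04365126, 0.01639873, 0.03905087]), 'gripper_force': 0.0, 'opening': 0.09297658737200314}
```

View pics/top0.png

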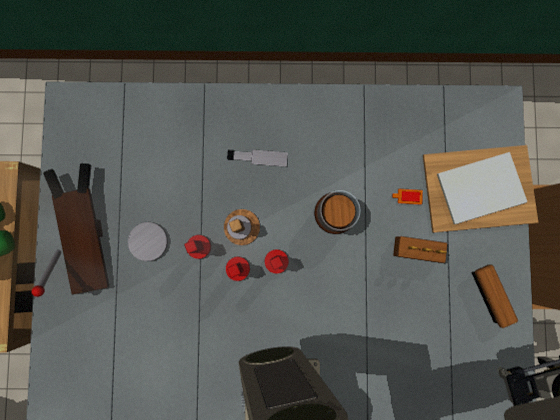

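View pics/scene0.png

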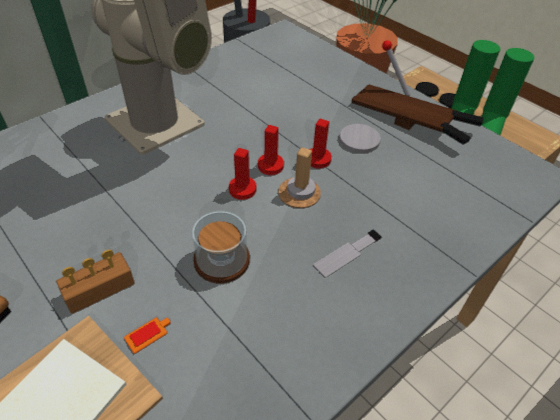

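Top view: the light-wood tamper with steel foot stands on the coaster at (240,227). Look-alikes are the red ones at (198,247), (238,268) and (277,261). The jar is at (338,211), lid (147,242), shoehorn (258,157), clip (409,197), key block (421,250). I choose (240,227) and check it in a crop.

```bash
python3 - <<'E'
from h import *
T=np.load('top0.npz');S=np.load('scene0.npz')
cv2.imwrite('pics/crop0.png',np.vstack([cv2.resize(T['im'][180:290,180:380],(800,440)[:2] and (600,330),interpolation=cv2.INTER_CUBIC),cv2.resize(S['im'][140:290,180:350],(600,270)[:2] and (306,270),interpolation=cv2.INTER_CUBIC).copy() if 0 else cv2.resize(S['im'][140:280,150:450],(600,270))]))
for n,D in(('top',T),('scene',S)):
    im,w=D['im'],D['w']; hsv=cv2.cvtColor(im,cv2.COLOR_BGR2HSV)
    x0,x1,y0,y1=(215,265,205,250) if n=='top' else (275,325,140,210)
    m=np.zeros(im.shape[:2],bool);m[y0:y1,x0:x1]=1
    notred=~(((hsv[...,0]<6)|(hsv[...,0]>174))&(hsv[...,1]>180))
    for nm,lo,hi in(('handletop',.128,.145),('foot',.019,.032),('coaster',.003,.012)):
        q=m&notred&(w[...,2]>lo)&(w[...,2]<hi)
        if nm=='coaster': q&=(hsv[...,1]>80)
        if q.sum()<5: print(n,nm,q.sum());continue
        P=w[q];
        (c,r)=cv2.minEnclosingCircle(P[:,:2].astype(np.float32)); rect=cv2.minAreaRect(P[:,:2].astype(np.float32))
        print(n,nm,q.sum(),'mean',P.mean(0).round(4),'circ',np.round(c,4),round(r,4),'rect',np.round(rect[0],4),np.round(rect[1],4),round(rect[2],1))
    # jar
    x0,x1,y0,y1=(310,370,185,240) if n=='top' else (190,252,210,282)
    m[:]=0;m[y0:y1,x0:x1]=1
    print('jar z hist',np.histogram(w[m][:,2],bins=np.arange(-.01,.13,.01)))
    br=(hsv[...,0]<20)&(hsv[...,1]>100)
    q=m&br&(w[...,2]>.07)&(w[...,2]<.1)
    P=w[q]; A=np.c_[P[:,:2],np.ones(len(P))]; k=np.linalg.lstsq(A,P[:,2],rcond=None)[0]
    c,r=cv2.minEnclosingCircle(P[:,:2].astype(np.float32)); print(n,'plate',len(P),P.mean(0).round(4),'plane',k.round(3),'circ',np.round(c,4),round(r,4))
    q=m&(w[...,2]>.101)&(w[...,2]<.112); P=w[q]
    if len(P)>5: c,r=cv2.minEnclosingCircle(P[:,:2].astype(np.float32)); print('rim',len(P),P.mean(0).round(4),np.round(c,4),r)
    q=m&(w[...,2]>.01)&(w[...,2]<.02); P=w[q]
    if len(P)>5: c,r=cv2.minEnclosingCircle(P[:,:2].astype(np.float32)); print('plinth',len(P),np.round(c,4),r)
E
```

```text
top handletop 121 mean [0.4962 0.1331 0.1357] circ [0.4964 0.1328] 0.019 rect [0.4962 0.1334] [0.0294 0.03  ] 24.0
top foot 285 mean [0.4944 0.1297 0.0243] circ [0.4966 0.1336] 0.0359 rect [0.4962 0.1345] [0.0689 0.0691] 0.6
top coaster 483 mean [0.4969 0.1201 0.0067] circ [0.4969 0.1267] 0.0545 rect [0.4971 0.1271] [0.1062 0.1064] 0.8
jar z hist (array([832, 914, 227,  21,  25,  21,  40,  49,  60, 841,  73, 186,   1,
         0]), array([-0.01,  0.  ,  0.01,  0.02,  0.03,  0.04,  0.05,  0.06,  0.07,
        0.08,  0.09,  0.1 ,  0.11,  0.12,  0.13]))
top plate 819 [ 0.5418 -0.1558  0.085 ] plane [ 0.002 -0.039  0.078] circ [ 0.5426 -0.1568] 0.0466
rim 182 [ 0.5433 -0.1571  0.1049] [ 0.5425 -0.1565] 0.057060401886701584
plinth 227 [ 0.5414 -0.1551] 0.06348055601119995
scene handletop 120 mean [0.5    0.1319 0.1341] circ [0.4974 0.1338] 0.0201 rect [0.4985 0.1339] [0.0306 0.0341] 19.7
scene foot 319 mean [0.5045 0.127  0.0236] circ [0.47   0.1434] 0.0664 rect [0.476  0.1489] [0.0703 0.1248] 56.0
scene coaster 424 mean [0.5074 0.1116 0.0057] circ [0.4904 0.1581] 0.0867 rect [0.4881 0.1467] [0.1197 0.1533] 48.3
jar z hist (array([ 731,  418,  375,  137,  135,  140,  146,  167,  275, 1272,  323,
        333,    0,    0]), array([-0.01,  0.  ,  0.01,  0.02,  0.03,  0.04,  0.05,  0.06,  0.07,
        0.08,  0.09,  0.1 ,  0.11,  0.12,  0.13]))
scene plate 951 [ 0.5398 -0.1552  0.0842] plane [ 0.002 -0.046  0.076] circ [ 0.5366 -0.1532] 0.0476
rim 301 [ 0.5448 -0.1572  0.1037] [ 0.5436 -0.155 ] 0.058434028178453445
plinth 375 [ 0.5441 -0.1567] 0.06390455365180969
```

View pics/crop0.png

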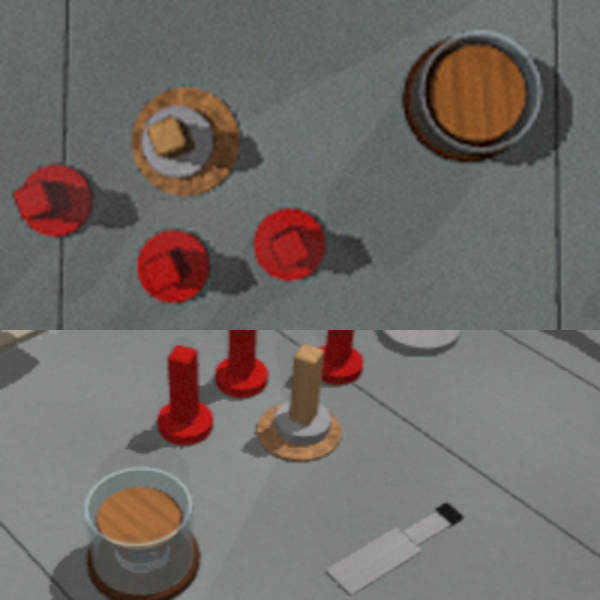

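The crop confirms it: light-wood handle and grey foot on cork at (240,227), and the other three are red. Measured: tamper about (0.4965, 0.1333) with handle yaw 24°, coaster (0.497, 0.127), jar (0.543, −0.156). Sizes and heights match what is given.

```bash
cat >> h.py <<'E'
def rel(x,y,z,yaw):
    "tool shift/turn to TCP (x,y,z), pointing down, tool x at yaw deg"
    s=read_state(); R0=R.from_rotvec(s['orientation'])
    t=np.deg2rad(yaw); M=np.array([[np.cos(t),np.sin(t),0],[np.sin(t),-np.cos(t),0],[0,0,-1]])
    d=R0.inv().apply(np.array([x,y,z])-s['tool_pos']); a=(R0.inv()*R.from_matrix(M)).as_rotvec()
    print('t',s['t'],'pos',s['tool_pos'].round(4),'shift',d.round(4),'turn',a.round(4),'F',s['force'].round(2),'M',s['wrist_torque'].round(2),'open',round(s['opening'],4),'grip',round(s['gripper_force'],1))
E
python3 -c "
from h import *
rel(.4965,.1333,.36,24)"
```

```text
t 0.15 pos [ 0.1524 -0.5802  0.4039] shift [ 0.514  -0.6026  0.0448] turn [-0.0014 -0.0002 -0.1621] F [0.95 0.41 0.18] M [0.04 0.02 0.04] open 0.093 grip 0.0
```

Emit:
carry_out(targets=[{"hand": 100,"x": 0.04,"y": -0.047,"z": 0,"ax": 0,"ay": 0,"az": -0.02},{"hand": 100,"x": 0.08,"y": -0.094,"z": 0,"ax": 0,"ay": 0,"az": -0.04},{"hand": 100,"x": 0.12,"y": -0.141,"z": 0,"ax": 0,"ay": 0,"az": -0.06},{"hand": 100,"x": 0.16,"y": -0.188,"z": 0,"ax": 0,"ay": 0,"az": -0.08},{"hand": 100,"x": 0.2,"y": -0.235,"z": 0,"ax": 0,"ay": 0,"az": -0.1},{"hand": 100,"x": 0.24,"y": -0.282,"z": 0,"ax": 0,"ay": 0,"az": -0.12},{"hand": 100,"x": 0.28,"y": -0.329,"z": 0,"ax": 0,"ay": 0,"az": -0.14},{"hand": 100,"x": 0.32,"y": -0.376,"z": 0,"ax": 0,"ay": 0,"az": -0.162}])

```text
t: 1.15
tool_pos: [0.3667, -0.1335, 0.4048]
orientation: [3.072, 0.653, 0.001]
force: [1.4, -0.2, 1.2]
opening: 0.0931
gripper_force: 0.0
```

```bash
python3 -c "
from h import *
rel(.4965,.1333,.36,24)"
```

```text
t 1.15 pos [ 0.3667 -0.1335  0.4048] shift [ 0.2271 -0.1909  0.0448] turn [ 0.0006 -0.0005  0.0002] F [ 1.4  -0.19  1.16] M [-0.03 -0.07  0.02] open 0.0931 grip 0.0
```

Emit:
carry_out(targets=[{"hand": 100,"x": 0.045,"y": -0.038,"z": 0},{"hand": 100,"x": 0.09,"y": -0.076,"z": 0},{"hand": 100,"x": 0.136,"y": -0.114,"z": 0},{"hand": 100,"x": 0.182,"y": -0.153,"z": 0.01},{"hand": 100,"x": 0.215,"y": -0.181,"z": 0.025},{"hand": 100,"x": 0.227,"y": -0.191,"z": 0.045},{"hand": 100,"x": 0.227,"y": -0.191,"z": 0.045},{"hand": 100,"x": 0.227,"y": -0.191,"z": 0.045}])

```text
schema error: expected keys hand, x, y, z, ax, ay, az
```

```bash
python3 -c "
from h import *
rel(.4965,.1333,.273,24)
im,d,w=shot('scene');cv2.imwrite('pics/s1.png',cv2.resize(im[40:240,180:420],(720,600),interpolation=cv2.INTER_CUBIC))"
```

```text
t 1.15 pos [ 0.3667 -0.1335  0.4048] shift [ 0.2271 -0.1909  0.1318] turn [ 0.0006 -0.0005  0.0002] F [ 1.4  -0.19  1.16] M [-0.03 -0.07  0.02] open 0.0931 grip 0.0
```

View pics/s1.png

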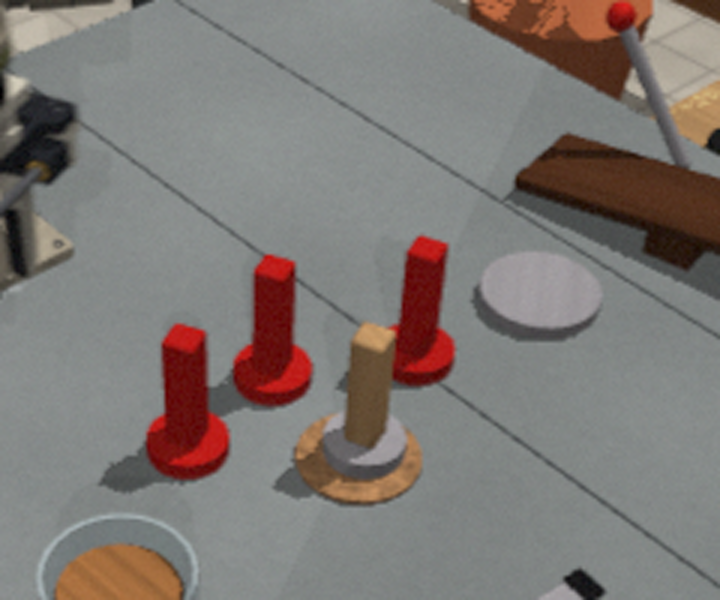

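The move was refused because every row needs all the keys. The picture shows the tamper still standing, handle top at crop (373,338), off-centre on the coaster.

Emit:
carry_out(targets=[{"hand": 100,"x": 0.045,"y": -0.038,"z": 0,"ax": 0,"ay": 0,"az": 0},{"hand": 100,"x": 0.09,"y": -0.076,"z": 0,"ax": 0,"ay": 0,"az": 0},{"hand": 100,"x": 0.136,"y": -0.114,"z": 0,"ax": 0,"ay": 0,"az": 0},{"hand": 100,"x": 0.182,"y": -0.153,"z": 0.01,"ax": 0,"ay": 0,"az": 0},{"hand": 100,"x": 0.215,"y": -0.181,"z": 0.025,"ax": 0,"ay": 0,"az": 0},{"hand": 100,"x": 0.227,"y": -0.191,"z": 0.045,"ax": 0,"ay": 0,"az": 0},{"hand": 100,"x": 0.227,"y": -0.191,"z": 0.045,"ax": 0,"ay": 0,"az": 0},{"hand": 100,"x": 0.227,"y": -0.191,"z": 0.045,"ax": 0,"ay": 0,"az": 0}])

```text
t: 2.2
tool_pos: [0.4961, 0.1307, 0.3602]
orientation: [3.073, 0.652, -0.0]
force: [0.5, -0.1, 0.3]
opening: 0.093
gripper_force: 0.0
```

```bash
python3 -c "
from h import *
rel(.4965,.1333,.273,24)
im,d,w=shot('scene');cv2.imwrite('pics/s2.png',cv2.resize(im[40:240,180:420],(720,600),interpolation=cv2.INTER_CUBIC))"
```

```text
t 2.2 pos [0.4961 0.1307 0.3602] shift [ 0.0014 -0.0022  0.0872] turn [ 0.0003  0.0002 -0.0004] F [ 0.51 -0.08  0.33] M [-0.04  0.01  0.03] open 0.093 grip 0.0
```

View pics/s2.png

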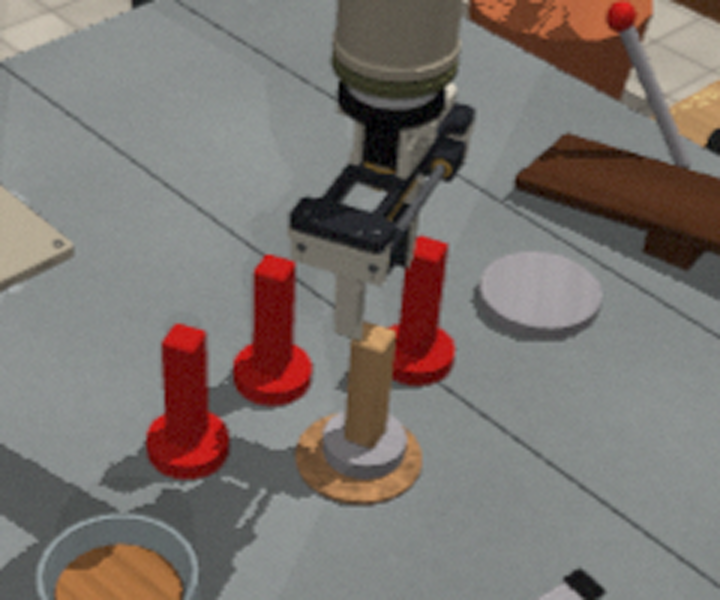

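Emit:
carry_out(targets=[{"hand": 100,"x": 0.001,"y": -0.002,"z": 0.03,"ax": 0,"ay": 0,"az": 0},{"hand": 100,"x": 0.001,"y": -0.002,"z": 0.06,"ax": 0,"ay": 0,"az": 0},{"hand": 100,"x": 0.001,"y": -0.002,"z": 0.08,"ax": 0,"ay": 0,"az": 0},{"hand": 100,"x": 0.001,"y": -0.002,"z": 0.087,"ax": 0,"ay": 0,"az": 0},{"hand": 45,"x": 0.001,"y": -0.002,"z": 0.087,"ax": 0,"ay": 0,"az": 0},{"hand": 45,"x": 0.001,"y": -0.002,"z": 0.087,"ax": 0,"ay": 0,"az": 0},{"hand": 0,"x": 0.001,"y": -0.002,"z": 0.087,"ax": 0,"ay": 0,"az": 0},{"hand": 0,"x": 0.001,"y": -0.002,"z": 0.087,"ax": 0,"ay": 0,"az": 0}], newtons=10)

```text
t: 3.25
tool_pos: [0.4964, 0.1337, 0.2733]
orientation: [3.073, 0.653, 0.001]
force: [0.0, -0.2, -1.2]
opening: 0.0579
gripper_force: 0.0
```

Emit:
carry_out(targets=[{"hand": 0,"x": 0,"y": 0,"z": 0,"ax": 0,"ay": 0,"az": 0},{"hand": 0,"x": 0,"y": 0,"z": 0,"ax": 0,"ay": 0,"az": 0},{"hand": 0,"x": 0,"y": 0,"z": 0,"ax": 0,"ay": 0,"az": 0},{"hand": 0,"x": 0,"y": 0,"z": 0,"ax": 0,"ay": 0,"az": 0}], newtons=50)

```text
t: 3.75
tool_pos: [0.4962, 0.1336, 0.2727]
orientation: [3.073, 0.653, -0.0]
force: [0.1, 0.3, -1.3]
opening: 0.0297
gripper_force: 49.9
```

```bash
python3 -c "
from h import *
rel(.4965,.1333,.36,24)"
```

```text
t 3.75 pos [0.4962 0.1336 0.2727] shift [ 0.0001  0.0004 -0.0873] turn [ 0.      0.0001 -0.0001] F [ 0.06  0.28 -1.26] M [ 0.04 -0.01  0.  ] open 0.0297 grip 49.9
```

Emit:
carry_out(targets=[{"hand": 0,"x": 0,"y": 0,"z": -0.01,"ax": 0,"ay": 0,"az": 0},{"hand": 0,"x": 0,"y": 0,"z": -0.035,"ax": 0,"ay": 0,"az": 0},{"hand": 0,"x": 0,"y": 0,"z": -0.07,"ax": 0,"ay": 0,"az": 0},{"hand": 0,"x": 0,"y": 0,"z": -0.105,"ax": 0,"ay": 0,"az": 0},{"hand": 0,"x": 0,"y": 0,"z": -0.135,"ax": 0,"ay": 0,"az": 0},{"hand": 0,"x": 0,"y": 0,"z": -0.15,"ax": 0,"ay": 0,"az": 0},{"hand": 0,"x": 0,"y": 0,"z": -0.155,"ax": 0,"ay": 0,"az": 0},{"hand": 0,"x": 0,"y": 0,"z": -0.155,"ax": 0,"ay": 0,"az": 0}], newtons=50)

```text
t: 4.75
tool_pos: [0.4961, 0.1336, 0.4268]
orientation: [-3.073, -0.653, 0.002]
force: [0.2, -0.5, -3.8]
opening: 0.0299
gripper_force: 49.9
```

```bash
python3 - <<'E'
from h import *
rel(.543,-.156,.428,24)
im,d,w=shot('top'); hsv=cv2.cvtColor(im,cv2.COLOR_BGR2HSV)
m=np.zeros(d.shape,bool);m[195:260,205:280]=1
q=m&(w[...,2]>.003)&(w[...,2]<.012)&(hsv[...,1]>80)&(hsv[...,0]>7)
P=w[q][:,:2].astype(np.float32);print('coaster',q.sum(),cv2.minEnclosingCircle(P),cv2.fitEllipse(cv2.convexHull(P)))
im,d,w=shot('scene'); hsv=cv2.cvtColor(im,cv2.COLOR_BGR2HSV)
m[:]=0;m[160:215,265:330]=1
q=m&(w[...,2]>.003)&(w[...,2]<.012)&(hsv[...,1]>80)&(hsv[...,0]>7)
P=w[q][:,:2].astype(np.float32);print('coaster',q.sum(),cv2.minEnclosingCircle(P),P.mean(0))
cv2.imwrite('pics/s3.png',im)
E
```

```text
t 4.75 pos [0.4961 0.1336 0.4268] shift [-0.0749  0.2837 -0.0012] turn [-0.0004  0.0013 -0.0001] F [ 0.18 -0.52 -3.76] M [ 0.03 -0.01  0.01] open 0.0299 grip 49.9
coaster 148 ((0.44503653049468994, 0.12033599615097046), 0.10122809559106827) ((0.3888217508792877, 0.11409139633178711), (0.18369098007678986, 0.4098750948905945), 110.30079650878906)
coaster 921 ((0.471049040555954, 0.15839287638664246), 0.09594102948904037) [0.49849808 0.12770016]
```

View pics/s3.png

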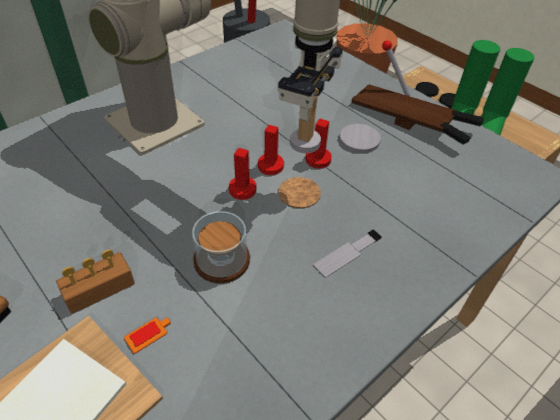

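The tamper is held upright clear of the bench, with the coaster empty at (299,192) and nothing else disturbed. Next is the move to the jar.

Emit:
carry_out(targets=[{"hand": 0,"x": -0.004,"y": 0.015,"z": 0,"ax": 0,"ay": 0,"az": 0},{"hand": 0,"x": -0.014,"y": 0.055,"z": 0,"ax": 0,"ay": 0,"az": 0},{"hand": 0,"x": -0.028,"y": 0.105,"z": 0,"ax": 0,"ay": 0,"az": 0},{"hand": 0,"x": -0.042,"y": 0.16,"z": 0,"ax": 0,"ay": 0,"az": 0},{"hand": 0,"x": -0.056,"y": 0.213,"z": 0,"ax": 0,"ay": 0,"az": 0},{"hand": 0,"x": -0.067,"y": 0.255,"z": 0,"ax": 0,"ay": 0,"az": 0},{"hand": 0,"x": -0.075,"y": 0.278,"z": 0,"ax": 0,"ay": 0,"az": 0},{"hand": 0,"x": -0.075,"y": 0.284,"z": 0,"ax": 0,"ay": 0,"az": 0}])

```text
t: 5.85
tool_pos: [0.5427, -0.1587, 0.4269]
orientation: [-3.074, -0.649, 0.002]
force: [0.5, -0.0, -4.3]
opening: 0.0298
gripper_force: 49.9
```

Emit:
carry_out(targets=[{"hand": 0,"x": 0,"y": 0,"z": 0,"ax": 0,"ay": 0,"az": 0},{"hand": 0,"x": 0,"y": 0,"z": 0.01,"ax": 0,"ay": 0,"az": 0},{"hand": 0,"x": 0,"y": 0,"z": 0.02,"ax": 0,"ay": 0,"az": 0},{"hand": 0,"x": 0,"y": 0,"z": 0.02,"ax": 0,"ay": 0,"az": 0},{"hand": 0,"x": 0,"y": 0,"z": 0.02,"ax": 0,"ay": 0,"az": 0}])

```text
t: 6.48
tool_pos: [0.5432, -0.1559, 0.4077]
orientation: [-3.073, -0.654, 0.0]
force: [0.0, -0.4, -3.5]
opening: 0.0301
gripper_force: 49.9
```

```bash
python3 - <<'E'
from h import *
rel(.543,-.156,.37,24)
im,d,w=shot('top'); hsv=cv2.cvtColor(im,cv2.COLOR_BGR2HSV)
m=np.zeros(d.shape,bool);m[205:255,218:262]=1
q=m&(hsv[...,1]>80)&(hsv[...,0]>7)&(hsv[...,0]<25)&(abs(w[...,2]-.006)<.006)
P=w[q][:,:2].astype(np.float32);print('top coaster',q.sum(),cv2.minEnclosingCircle(P),P.mean(0))
im,d,w=shot('scene'); hsv=cv2.cvtColor(im,cv2.COLOR_BGR2HSV)
m[:]=0;m[174:212,272:326]=1
q=m&(hsv[...,1]>80)&(hsv[...,0]>7)&(hsv[...,0]<25)&(abs(w[...,2]-.006)<.006)
P=w[q][:,:2].astype(np.float32);print('scene coaster',q.sum(),cv2.minEnclosingCircle(P),P.mean(0))
# foot of tamper in scene: points near z ~ .13-.17 grey
m[:]=0;m[130:270,170:280]=1
q=m&(hsv[...,1]<60)&(w[...,2]>.115)&(w[...,2]<.175)&(np.hypot(w[...,0]-.543,w[...,1]+.156)<.06)
print('foot',q.sum(),w[q].mean(0))
cv2.imwrite('pics/s4.png',cv2.resize(im[100:300,130:330],(600,600),interpolation=cv2.INTER_CUBIC))
E
```

```text
t 6.475 pos [ 0.5432 -0.1559  0.4077] shift [-0.0002 -0.      0.0377] turn [-0.0001  0.0001  0.0005] F [ 0.05 -0.41 -3.54] M [ 0.01 -0.03 -0.03] open 0.0301 grip 49.9
top coaster 994 ((0.4970247149467468, 0.12718093395233154), 0.05503392219543457) [0.49651924 0.12699915]
scene coaster 1008 ((0.49651390314102173, 0.12532365322113037), 0.05781279876828194) [0.4993943  0.12566839]
foot 602 [ 0.55646065 -0.1625898   0.15639372]
```

View pics/s4.png

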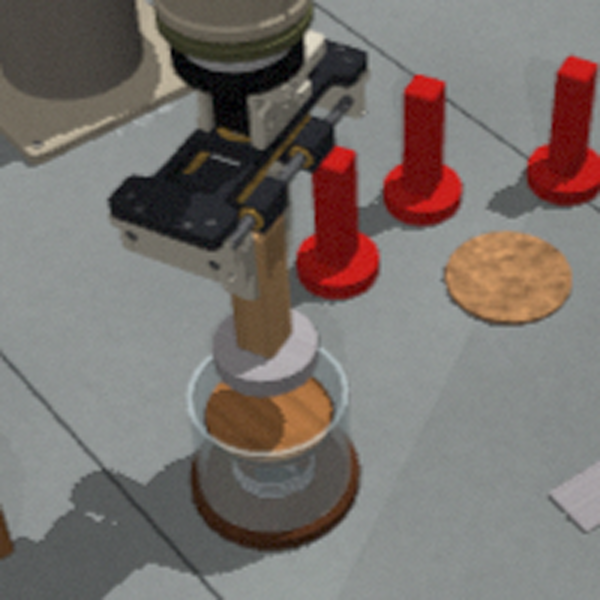

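Emit:
carry_out(targets=[{"hand": 0,"x": 0,"y": 0,"z": 0.015,"ax": 0,"ay": 0,"az": 0},{"hand": 0,"x": 0,"y": 0,"z": 0.03,"ax": 0,"ay": 0,"az": 0},{"hand": 0,"x": 0,"y": 0,"z": 0.042,"ax": 0,"ay": 0,"az": 0},{"hand": 0,"x": 0,"y": 0,"z": 0.05,"ax": 0,"ay": 0,"az": 0},{"hand": 0,"x": 0,"y": 0,"z": 0.05,"ax": 0,"ay": 0,"az": 0},{"hand": 0,"x": 0,"y": 0,"z": 0.05,"ax": 0,"ay": 0,"az": 0}])

```text
t: 7.32
tool_pos: [0.5434, -0.1564, 0.3583]
orientation: [3.073, 0.653, 0.001]
force: [-0.1, 0.2, -2.8]
opening: 0.0298
gripper_force: 49.9
```

Emit:
carry_out(targets=[{"hand": 0,"x": 0,"y": 0,"z": 0.002,"ax": 0,"ay": 0,"az": 0},{"hand": 0,"x": 0,"y": 0,"z": 0.004,"ax": 0,"ay": 0,"az": 0},{"hand": 0,"x": 0,"y": 0,"z": 0.006,"ax": 0,"ay": 0,"az": 0},{"hand": 0,"x": 0,"y": 0,"z": 0.008,"ax": 0,"ay": 0,"az": 0},{"hand": 0,"x": 0,"y": 0,"z": 0.01,"ax": 0,"ay": 0,"az": 0},{"hand": 0,"x": 0,"y": 0,"z": 0.01,"ax": 0,"ay": 0,"az": 0}])

```text
t: 8.07
tool_pos: [0.5433, -0.1564, 0.348]
orientation: [3.072, 0.653, 0.001]
force: [-1.6, -0.9, 2.3]
opening: 0.0298
gripper_force: 49.9
```

Emit:
carry_out(targets=[{"hand": 0,"x": 0,"y": 0,"z": 0.003,"ax": 0,"ay": 0,"az": 0},{"hand": 0,"x": 0,"y": 0,"z": 0.006,"ax": 0,"ay": 0,"az": 0},{"hand": 0,"x": 0,"y": 0,"z": 0.009,"ax": 0,"ay": 0,"az": 0},{"hand": 0,"x": 0,"y": 0,"z": 0.012,"ax": 0,"ay": 0,"az": 0},{"hand": 0,"x": 0,"y": 0,"z": 0.015,"ax": 0,"ay": 0,"az": 0},{"hand": 0,"x": 0,"y": 0,"z": 0.015,"ax": 0,"ay": 0,"az": 0}])

```text
t: 8.82
tool_pos: [0.5429, -0.156, 0.3317]
orientation: [-3.071, -0.653, 0.002]
force: [-0.5, -0.0, -4.0]
opening: 0.0301
gripper_force: 49.9
```

```bash
python3 -c "
from h import *
rel(.5433,-.1564,.327,24)"
```

```text
t 8.825 pos [ 0.5429 -0.156   0.3317] shift [0.0002 0.0006 0.0046] turn [-0.0018  0.0012  0.    ] F [-0.53 -0.04 -4.02] M [ 0.02 -0.05  0.  ] open 0.0301 grip 49.9
```

Emit:
carry_out(targets=[{"hand": 0,"x": 0,"y": 0,"z": 0.001,"ax": 0,"ay": 0,"az": 0},{"hand": 0,"x": 0,"y": 0,"z": 0.002,"ax": 0,"ay": 0,"az": 0},{"hand": 0,"x": 0,"y": 0,"z": 0.003,"ax": 0,"ay": 0,"az": 0},{"hand": 0,"x": 0,"y": 0,"z": 0.003,"ax": 0,"ay": 0,"az": 0}])

```text
t: 9.32
tool_pos: [0.5432, -0.1563, 0.3296]
orientation: [-3.073, -0.653, 0.0]
force: [0.8, 0.3, -3.2]
opening: 0.0299
gripper_force: 49.9
```

Emit:
carry_out(targets=[{"hand": 0,"x": 0,"y": 0,"z": 0.001,"ax": 0,"ay": 0,"az": 0},{"hand": 0,"x": 0,"y": 0,"z": 0.001,"ax": 0,"ay": 0,"az": 0}])

```text
t: 9.57
tool_pos: [0.5432, -0.1563, 0.3286]
orientation: [-3.073, -0.653, 0.0]
force: [0.5, 0.5, -4.3]
opening: 0.03
gripper_force: 49.9
```

Emit:
carry_out(targets=[{"hand": 0,"x": 0,"y": 0,"z": 0.0005,"ax": 0,"ay": 0,"az": 0},{"hand": 0,"x": 0,"y": 0,"z": 0.001,"ax": 0,"ay": 0,"az": 0},{"hand": 0,"x": 0,"y": 0,"z": 0.001,"ax": 0,"ay": 0,"az": 0}])

```text
t: 9.95
tool_pos: [0.5432, -0.1563, 0.3277]
orientation: [-3.073, -0.653, 0.0]
force: [0.4, 0.6, -3.6]
opening: 0.0298
gripper_force: 49.9
```

```bash
python3 - <<'E'
from h import *
rel(.5433,-.1564,.3276,24)
im,d,w=shot('scene'); hsv=cv2.cvtColor(im,cv2.COLOR_BGR2HSV)
q=(hsv[...,0]<20)&(hsv[...,1]>100)&(np.hypot(w[...,0]-.543,w[...,1]+.156)<.05)&(w[...,2]>.03)&(w[...,2]<.1)
P=w[q];print(len(P),np.percentile(P[:,2],[5,25,50,75,95]).round(4))
cv2.imwrite('pics/s5.png',cv2.resize(im[170:290,160:280],(600,600),interpolation=cv2.INTER_CUBIC))
E
```

```text
t 9.95 pos [ 0.5432 -0.1563  0.3277] shift [0.0001 0.0002 0.0001] turn [-0.0001  0.0001 -0.0001] F [ 0.42  0.56 -3.58] M [ 0.01 -0.03  0.  ] open 0.0298 grip 49.9
86 [0.0442 0.0866 0.0918 0.0954 0.0996]
```

View pics/s5.png

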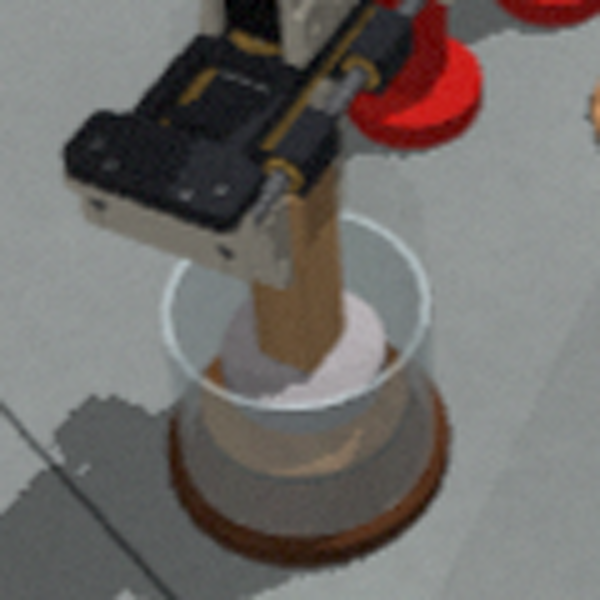

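The foot is well centred in the jar at crop (305,340), and the plate has dropped away below it. I keep feeling downward for the stop.

Emit:
carry_out(targets=[{"hand": 0,"x": 0,"y": 0,"z": 0.0005,"ax": 0,"ay": 0,"az": 0},{"hand": 0,"x": 0,"y": 0,"z": 0.001,"ax": 0,"ay": 0,"az": 0},{"hand": 0,"x": 0,"y": 0,"z": 0.001,"ax": 0,"ay": 0,"az": 0}])

```text
t: 10.38
tool_pos: [0.5432, -0.1563, 0.3267]
orientation: [-3.073, -0.653, 0.0]
force: [0.6, 0.3, -3.5]
opening: 0.0295
gripper_force: 49.9
```

Emit:
carry_out(targets=[{"hand": 0,"x": 0,"y": 0,"z": 0.0005,"ax": 0,"ay": 0,"az": 0},{"hand": 0,"x": 0,"y": 0,"z": 0.0005,"ax": 0,"ay": 0,"az": 0}])

```text
t: 10.62
tool_pos: [0.5432, -0.1563, 0.3262]
orientation: [-3.073, -0.653, 0.0]
force: [0.2, 0.1, -4.5]
opening: 0.0297
gripper_force: 49.9
```

Emit:
carry_out(targets=[{"hand": 0,"x": 0,"y": 0,"z": 0.0005,"ax": 0,"ay": 0,"az": 0},{"hand": 0,"x": 0,"y": 0,"z": 0.001,"ax": 0,"ay": 0,"az": 0}])

```text
t: 10.88
tool_pos: [0.5432, -0.1563, 0.3252]
orientation: [3.073, 0.653, 0.0]
force: [-0.3, 1.3, -3.4]
opening: 0.0299
gripper_force: 49.9
```

Emit:
carry_out(targets=[{"hand": 0,"x": 0,"y": 0,"z": 0.0005,"ax": 0,"ay": 0,"az": 0},{"hand": 0,"x": 0,"y": 0,"z": 0.0005,"ax": 0,"ay": 0,"az": 0}])

```text
t: 11.12
tool_pos: [0.5432, -0.1563, 0.3247]
orientation: [-3.073, -0.653, 0.0]
force: [-0.6, 0.6, -3.4]
opening: 0.0298
gripper_force: 49.9
```

Emit:
carry_out(targets=[{"hand": 0,"x": 0,"y": 0,"z": 0.0005,"ax": 0,"ay": 0,"az": 0},{"hand": 0,"x": 0,"y": 0,"z": 0.001,"ax": 0,"ay": 0,"az": 0}])

```text
t: 11.38
tool_pos: [0.5432, -0.1563, 0.3237]
orientation: [-3.073, -0.653, 0.0]
force: [-0.3, 0.3, -3.8]
opening: 0.0298
gripper_force: 49.9
```

Emit:
carry_out(targets=[{"hand": 0,"x": 0,"y": 0,"z": 0.0005,"ax": 0,"ay": 0,"az": 0},{"hand": 0,"x": 0,"y": 0,"z": 0.0005,"ax": 0,"ay": 0,"az": 0}])

```text
t: 11.62
tool_pos: [0.5432, -0.1563, 0.3232]
orientation: [-3.073, -0.653, 0.0]
force: [-0.7, 0.9, -3.5]
opening: 0.03
gripper_force: 49.9
```

Emit:
carry_out(targets=[{"hand": 0,"x": 0,"y": 0,"z": 0.0005,"ax": 0,"ay": 0,"az": 0},{"hand": 0,"x": 0,"y": 0,"z": 0.001,"ax": 0,"ay": 0,"az": 0}])

```text
t: 11.88
tool_pos: [0.5432, -0.1563, 0.3222]
orientation: [3.073, 0.653, 0.0]
force: [-0.1, 0.3, -4.6]
opening: 0.0301
gripper_force: 49.9
```

Emit:
carry_out(targets=[{"hand": 0,"x": 0,"y": 0,"z": 0.0005,"ax": 0,"ay": 0,"az": 0},{"hand": 0,"x": 0,"y": 0,"z": 0.0005,"ax": 0,"ay": 0,"az": 0}])

```text
t: 12.12
tool_pos: [0.5432, -0.1563, 0.3216]
orientation: [-3.073, -0.653, 0.0]
force: [-0.3, 0.4, -3.3]
opening: 0.0298
gripper_force: 49.9
```

Emit:
carry_out(targets=[{"hand": 0,"x": 0,"y": 0,"z": 0.0005,"ax": 0,"ay": 0,"az": 0},{"hand": 0,"x": 0,"y": 0,"z": 0.001,"ax": 0,"ay": 0,"az": 0}])

```text
t: 12.38
tool_pos: [0.5432, -0.1563, 0.3207]
orientation: [-3.073, -0.653, -0.0]
force: [-0.4, 0.4, -3.9]
opening: 0.0297
gripper_force: 49.9
```

Emit:
carry_out(targets=[{"hand": 0,"x": 0,"y": 0,"z": 0.0005,"ax": 0,"ay": 0,"az": 0},{"hand": 0,"x": 0,"y": 0,"z": 0.0005,"ax": 0,"ay": 0,"az": 0}])

```text
t: 12.62
tool_pos: [0.5432, -0.1563, 0.3202]
orientation: [-3.073, -0.653, 0.0]
force: [-0.1, -0.1, -3.6]
opening: 0.03
gripper_force: 49.9
```

Emit:
carry_out(targets=[{"hand": 0,"x": 0,"y": 0,"z": 0.0005,"ax": 0,"ay": 0,"az": 0},{"hand": 0,"x": 0,"y": 0,"z": 0.001,"ax": 0,"ay": 0,"az": 0}])

```text
t: 12.88
tool_pos: [0.5432, -0.1563, 0.3192]
orientation: [3.073, 0.653, 0.0]
force: [0.2, 0.2, -3.9]
opening: 0.0299
gripper_force: 49.9
```

Emit:
carry_out(targets=[{"hand": 0,"x": 0,"y": 0,"z": 0.0005,"ax": 0,"ay": 0,"az": 0},{"hand": 0,"x": 0,"y": 0,"z": 0.0005,"ax": 0,"ay": 0,"az": 0}])

```text
t: 13.12
tool_pos: [0.5432, -0.1563, 0.3187]
orientation: [-3.073, -0.653, 0.0]
force: [0.0, -0.2, -3.6]
opening: 0.0293
gripper_force: 49.9
```

Emit:
carry_out(targets=[{"hand": 0,"x": 0,"y": 0,"z": 0.0005,"ax": 0,"ay": 0,"az": 0},{"hand": 0,"x": 0,"y": 0,"z": 0.001,"ax": 0,"ay": 0,"az": 0}])

```text
t: 13.38
tool_pos: [0.5432, -0.1563, 0.3177]
orientation: [3.073, 0.653, 0.0]
force: [-0.5, 0.5, -4.1]
opening: 0.0293
gripper_force: 49.9
```

Emit:
carry_out(targets=[{"hand": 0,"x": 0,"y": 0,"z": 0.0005,"ax": 0,"ay": 0,"az": 0},{"hand": 0,"x": 0,"y": 0,"z": 0.0005,"ax": 0,"ay": 0,"az": 0}])

```text
t: 13.62
tool_pos: [0.5432, -0.1563, 0.3171]
orientation: [-3.073, -0.653, 0.0]
force: [0.2, 0.2, -3.2]
opening: 0.0298
gripper_force: 49.9
```

Emit:
carry_out(targets=[{"hand": 0,"x": 0,"y": 0,"z": 0.0005,"ax": 0,"ay": 0,"az": 0},{"hand": 0,"x": 0,"y": 0,"z": 0.001,"ax": 0,"ay": 0,"az": 0}])

```text
t: 13.88
tool_pos: [0.5432, -0.1563, 0.3162]
orientation: [3.073, 0.653, 0.0]
force: [0.2, -0.3, -3.9]
opening: 0.0302
gripper_force: 49.9
```

Emit:
carry_out(targets=[{"hand": 0,"x": 0,"y": 0,"z": 0.0005,"ax": 0,"ay": 0,"az": 0},{"hand": 0,"x": 0,"y": 0,"z": 0.0005,"ax": 0,"ay": 0,"az": 0}])

```text
t: 14.12
tool_pos: [0.5432, -0.1563, 0.3157]
orientation: [-3.073, -0.653, 0.0]
force: [-0.3, -0.0, -3.2]
opening: 0.0297
gripper_force: 49.9
```

Emit:
carry_out(targets=[{"hand": 0,"x": 0,"y": 0,"z": 0.0005,"ax": 0,"ay": 0,"az": 0},{"hand": 0,"x": 0,"y": 0,"z": 0.0005,"ax": 0,"ay": 0,"az": 0}])

```text
t: 14.38
tool_pos: [0.5432, -0.1563, 0.3152]
orientation: [-3.073, -0.653, 0.0]
force: [0.2, 0.2, -3.9]
opening: 0.0296
gripper_force: 49.9
```

Emit:
carry_out(targets=[{"hand": 0,"x": 0,"y": 0,"z": 0.0005,"ax": 0,"ay": 0,"az": 0},{"hand": 0,"x": 0,"y": 0,"z": 0.0005,"ax": 0,"ay": 0,"az": 0}])

```text
t: 14.62
tool_pos: [0.5432, -0.1563, 0.3147]
orientation: [-3.073, -0.653, 0.0]
force: [-0.2, -0.8, -4.7]
opening: 0.0302
gripper_force: 49.9
```

Emit:
carry_out(targets=[{"hand": 0,"x": 0,"y": 0,"z": 0.0005,"ax": 0,"ay": 0,"az": 0},{"hand": 0,"x": 0,"y": 0,"z": 0.0005,"ax": 0,"ay": 0,"az": 0}])

```text
t: 14.88
tool_pos: [0.5432, -0.1563, 0.3142]
orientation: [-3.073, -0.653, 0.0]
force: [-0.2, 0.1, -4.1]
opening: 0.0301
gripper_force: 49.9
```

Emit:
carry_out(targets=[{"hand": 0,"x": 0,"y": 0,"z": 0.0005,"ax": 0,"ay": 0,"az": 0},{"hand": 0,"x": 0,"y": 0,"z": 0.0005,"ax": 0,"ay": 0,"az": 0}])

```text
t: 15.12
tool_pos: [0.5432, -0.1563, 0.3136]
orientation: [-3.073, -0.653, 0.0]
force: [-0.4, -0.0, -3.9]
opening: 0.0299
gripper_force: 49.9
```

Emit:
carry_out(targets=[{"hand": 0,"x": 0,"y": 0,"z": 0.0005,"ax": 0,"ay": 0,"az": 0},{"hand": 0,"x": 0,"y": 0,"z": 0.0005,"ax": 0,"ay": 0,"az": 0}])

```text
t: 15.38
tool_pos: [0.5432, -0.1563, 0.3132]
orientation: [-3.073, -0.653, 0.0]
force: [0.3, 1.1, -4.0]
opening: 0.0297
gripper_force: 49.9
```

Emit:
carry_out(targets=[{"hand": 0,"x": 0,"y": 0,"z": 0.0005,"ax": 0,"ay": 0,"az": 0},{"hand": 0,"x": 0,"y": 0,"z": 0.0005,"ax": 0,"ay": 0,"az": 0}])

```text
t: 15.62
tool_pos: [0.5432, -0.1563, 0.3127]
orientation: [-3.073, -0.653, 0.0]
force: [0.1, 0.5, -4.1]
opening: 0.0295
gripper_force: 49.9
```

Emit:
carry_out(targets=[{"hand": 0,"x": 0,"y": 0,"z": 0.0005,"ax": 0,"ay": 0,"az": 0},{"hand": 0,"x": 0,"y": 0,"z": 0.0005,"ax": 0,"ay": 0,"az": 0}])

```text
t: 15.88
tool_pos: [0.5432, -0.1563, 0.3124]
orientation: [3.073, 0.653, 0.0]
force: [-0.9, -0.3, -1.6]
opening: 0.0299
gripper_force: 49.9
```

Emit:
carry_out(targets=[{"hand": 0,"x": 0,"y": 0,"z": 0.0005,"ax": 0,"ay": 0,"az": 0},{"hand": 0,"x": 0,"y": 0,"z": 0.0005,"ax": 0,"ay": 0,"az": 0}])

```text
t: 16.12
tool_pos: [0.5433, -0.1563, 0.3123]
orientation: [3.073, 0.653, 0.001]
force: [-2.3, 0.5, 2.9]
opening: 0.0298
gripper_force: 49.9
```

```bash
python3 - <<'E'
from h import *
rel(.5433,-.1564,.3116,24)
im,d,w=shot('scene')
cv2.imwrite('pics/s6.png',cv2.resize(im[170:290,160:280],(600,600),interpolation=cv2.INTER_CUBIC))
E
```

```text
t 16.125 pos [ 0.5433 -0.1563  0.3123] shift [-0.      0.0001  0.0007] turn [ 0.0002 -0.0003 -0.0001] F [-2.29  0.53  2.92] M [0.29 0.63 0.03] open 0.0298 grip 49.9
```

View pics/s6.png

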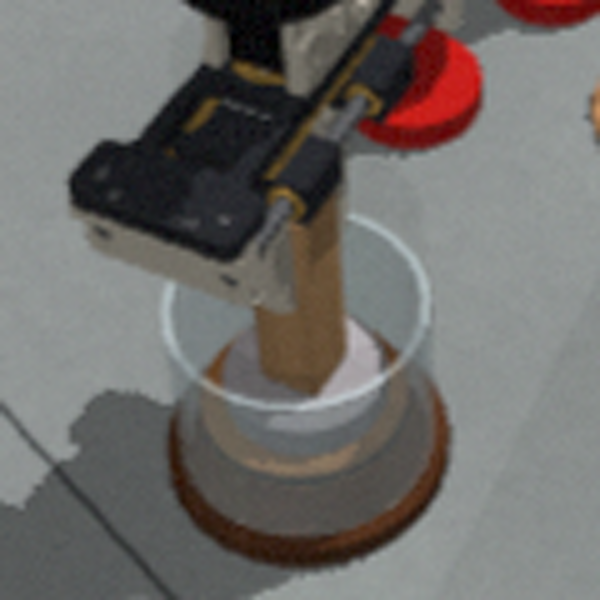

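The foot is on the plate at the bottom, so this is the stop: about 6.8 N net, at roughly 10 N/mm. I increase to about 15 N net, a reading of about 11.

Emit:
carry_out(targets=[{"hand": 0,"x": 0,"y": 0,"z": 0.0005,"ax": 0,"ay": 0,"az": 0},{"hand": 0,"x": 0,"y": 0,"z": 0.0005,"ax": 0,"ay": 0,"az": 0}])

```text
t: 16.42
tool_pos: [0.5433, -0.1563, 0.3122]
orientation: [3.073, 0.653, 0.001]
force: [-4.6, 2.9, 7.7]
opening: 0.0299
gripper_force: 49.9
```

Emit:
carry_out(targets=[{"hand": 0,"x": -0.0001,"y": -0.0002,"z": 0.0003,"ax": 0,"ay": 0,"az": 0},{"hand": 0,"x": -0.0001,"y": -0.0002,"z": 0.0003,"ax": 0,"ay": 0,"az": 0}])

```text
t: 16.68
tool_pos: [0.5432, -0.1562, 0.3122]
orientation: [3.072, 0.653, 0.002]
force: [-4.4, 3.0, 9.2]
opening: 0.0295
gripper_force: 49.9
```

Net is about 13 N. I add a little and hold for over a second.

Emit:
carry_out(targets=[{"hand": 0,"x": -0.0001,"y": -0.0001,"z": 0.0002,"ax": 0,"ay": 0,"az": 0},{"hand": 0,"x": -0.0001,"y": -0.0001,"z": 0.0002,"ax": 0,"ay": 0,"az": 0},{"hand": 0,"x": -0.0001,"y": -0.0001,"z": 0.0002,"ax": 0,"ay": 0,"az": 0},{"hand": 0,"x": -0.0001,"y": -0.0001,"z": 0.0002,"ax": 0,"ay": 0,"az": 0}])

```text
t: 17.18
tool_pos: [0.5432, -0.1562, 0.3122]
orientation: [3.072, 0.653, 0.002]
force: [-4.6, 1.4, 9.6]
opening: 0.0297
gripper_force: 49.9
```

Emit:
carry_out(targets=[{"hand": 0,"x": 0,"y": 0,"z": 0,"ax": 0,"ay": 0,"az": 0},{"hand": 0,"x": 0,"y": 0,"z": 0,"ax": 0,"ay": 0,"az": 0},{"hand": 0,"x": 0,"y": 0,"z": 0,"ax": 0,"ay": 0,"az": 0},{"hand": 0,"x": 0,"y": 0,"z": 0,"ax": 0,"ay": 0,"az": 0}])

```text
t: 17.68
tool_pos: [0.5432, -0.1562, 0.3122]
orientation: [3.072, 0.653, 0.002]
force: [-4.1, 2.1, 8.8]
opening: 0.0294
gripper_force: 49.9
```

Emit:
carry_out(targets=[{"hand": 0,"x": 0,"y": 0,"z": 0,"ax": 0,"ay": 0,"az": 0},{"hand": 0,"x": 0,"y": 0,"z": 0,"ax": 0,"ay": 0,"az": 0},{"hand": 0,"x": 0,"y": 0,"z": 0,"ax": 0,"ay": 0,"az": 0},{"hand": 0,"x": 0,"y": 0,"z": 0,"ax": 0,"ay": 0,"az": 0}])

```text
t: 18.18
tool_pos: [0.5432, -0.1562, 0.3122]
orientation: [3.072, 0.653, 0.002]
force: [-4.0, 1.2, 9.1]
opening: 0.0299
gripper_force: 49.9
```

The force held at about 13 N. I bring it closer to 15 and hold again.

Emit:
carry_out(targets=[{"hand": 0,"x": 0,"y": 0,"z": 0.0003,"ax": 0,"ay": 0,"az": 0},{"hand": 0,"x": 0,"y": 0,"z": 0.0003,"ax": 0,"ay": 0,"az": 0},{"hand": 0,"x": 0,"y": 0,"z": 0.0003,"ax": 0,"ay": 0,"az": 0}])

```text
t: 18.55
tool_pos: [0.5432, -0.1562, 0.3121]
orientation: [3.072, 0.653, 0.002]
force: [-4.3, 2.3, 11.1]
opening: 0.0298
gripper_force: 49.9
```

Emit:
carry_out(targets=[{"hand": 0,"x": 0,"y": 0,"z": 0,"ax": 0,"ay": 0,"az": 0},{"hand": 0,"x": 0,"y": 0,"z": 0,"ax": 0,"ay": 0,"az": 0},{"hand": 0,"x": 0,"y": 0,"z": 0,"ax": 0,"ay": 0,"az": 0},{"hand": 0,"x": 0,"y": 0,"z": 0,"ax": 0,"ay": 0,"az": 0}])

```text
t: 19.05
tool_pos: [0.5432, -0.1562, 0.3121]
orientation: [3.072, 0.653, 0.002]
force: [-4.9, 1.3, 12.0]
opening: 0.03
gripper_force: 49.9
```

Net is now about 15.5 N. Hold 0.75 s more, then retract.

Emit:
carry_out(targets=[{"hand": 0,"x": 0,"y": 0,"z": 0,"ax": 0,"ay": 0,"az": 0},{"hand": 0,"x": 0,"y": 0,"z": 0,"ax": 0,"ay": 0,"az": 0},{"hand": 0,"x": 0,"y": 0,"z": 0,"ax": 0,"ay": 0,"az": 0},{"hand": 0,"x": 0,"y": 0,"z": 0,"ax": 0,"ay": 0,"az": 0},{"hand": 0,"x": 0,"y": 0,"z": 0,"ax": 0,"ay": 0,"az": 0},{"hand": 0,"x": 0,"y": 0,"z": 0,"ax": 0,"ay": 0,"az": 0}])

```text
t: 19.8
tool_pos: [0.5432, -0.1562, 0.3121]
orientation: [3.072, 0.653, 0.002]
force: [-5.1, 2.2, 10.4]
opening: 0.0299
gripper_force: 49.9
```

Emit:
carry_out(targets=[{"hand": 0,"x": 0,"y": 0,"z": -0.003,"ax": 0,"ay": 0,"az": 0},{"hand": 0,"x": 0,"y": 0,"z": -0.01,"ax": 0,"ay": 0,"az": 0},{"hand": 0,"x": 0,"y": 0,"z": -0.025,"ax": 0,"ay": 0,"az": 0},{"hand": 0,"x": 0,"y": 0,"z": -0.05,"ax": 0,"ay": 0,"az": 0},{"hand": 0,"x": 0,"y": 0,"z": -0.075,"ax": 0,"ay": 0,"az": 0},{"hand": 0,"x": 0,"y": 0,"z": -0.1,"ax": 0,"ay": 0,"az": 0},{"hand": 0,"x": 0,"y": 0,"z": -0.115,"ax": 0,"ay": 0,"az": 0},{"hand": 0,"x": 0,"y": 0,"z": -0.115,"ax": 0,"ay": 0,"az": 0}])

```text
t: 20.8
tool_pos: [0.5432, -0.1562, 0.4271]
orientation: [3.071, 0.653, 0.004]
force: [-0.0, -0.2, -4.1]
opening: 0.0295
gripper_force: 49.9
```

```bash
python3 - <<'E'
from h import *
rel(.4975,.1268,.426,24)
im,d,w=shot('scene'); hsv=cv2.cvtColor(im,cv2.COLOR_BGR2HSV)
q=(hsv[...,0]<20)&(hsv[...,1]>100)&(np.hypot(w[...,0]-.543,w[...,1]+.156)<.05)&(w[...,2]>.03)&(w[...,2]<.1)
P=w[q]; print(len(P),np.percentile(P[:,2],[5,25,50,75,95]).round(4))
# tamper handle tilt in hand: handle points
q=(hsv[...,0]>10)&(hsv[...,0]<25)&(hsv[...,1]>70)&(w[...,2]>.185)&(w[...,2]<.25)&(np.hypot(w[...,0]-.543,w[...,1]+.156)<.04)
P=w[q]; print('handle',len(P))
for lo in(.19,.2,.21,.22):
    p=P[(P[:,2]>lo)&(P[:,2]<lo+.01)]; print(lo,len(p),p.mean(0).round(4) if len(p) else '')
E
```

```text
t 20.8 pos [ 0.5432 -0.1562  0.4271] shift [ 0.0733 -0.2771  0.0007] turn [ 0.0021 -0.0021 -0.0001] F [-0.04 -0.18 -4.09] M [ 0.03 -0.01  0.  ] open 0.0295 grip 49.9
470 [0.0423 0.0437 0.0448 0.046  0.0471]
handle 385
0.19 66 [ 0.5542 -0.1628  0.1949]
0.2 68 [ 0.5538 -0.1618  0.2051]
0.21 69 [ 0.5533 -0.1626  0.2152]
0.22 67 [ 0.5542 -0.161   0.2252]
```

The plate stays down at z≈0.045 and level, and the tamper is still vertical in the grip. Back to the coaster.

Emit:
carry_out(targets=[{"hand": 0,"x": 0.004,"y": -0.015,"z": 0,"ax": 0,"ay": 0,"az": 0},{"hand": 0,"x": 0.014,"y": -0.055,"z": 0,"ax": 0,"ay": 0,"az": 0},{"hand": 0,"x": 0.028,"y": -0.105,"z": 0,"ax": 0,"ay": 0,"az": 0},{"hand": 0,"x": 0.042,"y": -0.16,"z": 0,"ax": 0.001,"ay": -0.001,"az": 0},{"hand": 0,"x": 0.056,"y": -0.213,"z": 0,"ax": 0.002,"ay": -0.002,"az": 0},{"hand": 0,"x": 0.066,"y": -0.25,"z": 0,"ax": 0.002,"ay": -0.002,"az": 0},{"hand": 0,"x": 0.073,"y": -0.277,"z": 0,"ax": 0.002,"ay": -0.002,"az": 0},{"hand": 0,"x": 0.073,"y": -0.277,"z": 0,"ax": 0.002,"ay": -0.002,"az": 0}])

```text
t: 21.85
tool_pos: [0.4957, 0.1291, 0.4242]
orientation: [-3.069, -0.658, 0.007]
force: [0.1, -0.7, -3.7]
opening: 0.0297
gripper_force: 49.9
```

Emit:
carry_out(targets=[{"hand": 0,"x": 0,"y": 0,"z": 0.02,"ax": 0,"ay": 0,"az": 0},{"hand": 0,"x": 0,"y": 0,"z": 0.055,"ax": 0,"ay": 0,"az": 0},{"hand": 0,"x": 0,"y": 0,"z": 0.09,"ax": 0,"ay": 0,"az": 0},{"hand": 0,"x": 0,"y": 0,"z": 0.12,"ax": 0,"ay": 0,"az": 0},{"hand": 0,"x": 0,"y": 0,"z": 0.137,"ax": 0,"ay": 0,"az": 0},{"hand": 0,"x": 0,"y": 0,"z": 0.145,"ax": 0,"ay": 0,"az": 0},{"hand": 0,"x": 0,"y": 0,"z": 0.145,"ax": 0,"ay": 0,"az": 0}])

```text
t: 22.72
tool_pos: [0.4967, 0.1266, 0.2804]
orientation: [-3.072, -0.652, 0.004]
force: [0.3, 0.2, -4.4]
opening: 0.0298
gripper_force: 49.9
```

```bash
python3 -c "
from h import *
rel(.497,.1268,.273,24)"
```

```text
t 22.725 pos [0.4967 0.1266 0.2804] shift [ 0.0004 -0.0001  0.0074] turn [-0.002   0.0022 -0.0005] F [ 0.28  0.18 -4.35] M [-0.03 -0.06 -0.05] open 0.0298 grip 49.9
```

Emit:
carry_out(targets=[{"hand": 0,"x": 0,"y": 0,"z": 0.003,"ax": -0.002,"ay": 0.002,"az": 0},{"hand": 0,"x": 0,"y": 0,"z": 0.005,"ax": -0.002,"ay": 0.002,"az": 0},{"hand": 0,"x": 0,"y": 0,"z": 0.0065,"ax": -0.002,"ay": 0.002,"az": 0},{"hand": 0,"x": 0,"y": 0,"z": 0.007,"ax": -0.002,"ay": 0.002,"az": 0},{"hand": 0,"x": 0,"y": 0,"z": 0.007,"ax": -0.002,"ay": 0.002,"az": 0}])

```text
t: 23.35
tool_pos: [0.4965, 0.1268, 0.2735]
orientation: [-3.073, -0.653, 0.0]
force: [-0.1, -0.1, -4.1]
opening: 0.0297
gripper_force: 49.9
```

Emit:
carry_out(targets=[{"hand": 0,"x": 0,"y": 0,"z": 0.0004,"ax": 0,"ay": 0,"az": 0},{"hand": 0,"x": 0,"y": 0,"z": 0.0008,"ax": 0,"ay": 0,"az": 0},{"hand": 0,"x": 0,"y": 0,"z": 0.0008,"ax": 0,"ay": 0,"az": 0}])

```text
t: 23.72
tool_pos: [0.4966, 0.1268, 0.2727]
orientation: [3.073, 0.653, 0.0]
force: [-0.1, 0.3, -4.2]
opening: 0.0299
gripper_force: 49.9
```

Emit:
carry_out(targets=[{"hand": 0,"x": 0,"y": 0,"z": 0.0004,"ax": 0,"ay": 0,"az": 0},{"hand": 0,"x": 0,"y": 0,"z": 0.0006,"ax": 0,"ay": 0,"az": 0},{"hand": 0,"x": 0,"y": 0,"z": 0.0006,"ax": 0,"ay": 0,"az": 0}])

```text
t: 24.1
tool_pos: [0.4967, 0.1268, 0.2727]
orientation: [3.073, 0.653, 0.001]
force: [-3.5, -0.9, 5.6]
opening: 0.0301
gripper_force: 49.9
```

Seated. I release slowly, check, then rise.

Emit:
carry_out(targets=[{"hand": 0,"x": 0,"y": 0,"z": -0.0005,"ax": 0,"ay": 0,"az": 0},{"hand": 0,"x": 0,"y": 0,"z": -0.0005,"ax": 0,"ay": 0,"az": 0},{"hand": 45,"x": 0,"y": 0,"z": -0.0005,"ax": 0,"ay": 0,"az": 0},{"hand": 70,"x": 0,"y": 0,"z": -0.0005,"ax": 0,"ay": 0,"az": 0},{"hand": 100,"x": 0,"y": 0,"z": -0.0005,"ax": 0,"ay": 0,"az": 0},{"hand": 100,"x": 0,"y": 0,"z": -0.0005,"ax": 0,"ay": 0,"az": 0},{"hand": 100,"x": 0,"y": 0,"z": -0.0005,"ax": 0,"ay": 0,"az": 0},{"hand": 100,"x": 0,"y": 0,"z": -0.0005,"ax": 0,"ay": 0,"az": 0}])

```text
t: 25.1
tool_pos: [0.4966, 0.1268, 0.2725]
orientation: [-3.073, -0.653, -0.0]
force: [-0.2, 0.2, 0.3]
opening: 0.0853
gripper_force: 0.0
```

Emit:
carry_out(targets=[{"hand": 100,"x": 0,"y": 0,"z": -0.01,"ax": 0,"ay": 0,"az": 0},{"hand": 100,"x": 0,"y": 0,"z": -0.04,"ax": 0,"ay": 0,"az": 0},{"hand": 100,"x": 0,"y": 0,"z": -0.08,"ax": 0,"ay": 0,"az": 0},{"hand": 100,"x": 0,"y": 0,"z": -0.12,"ax": 0,"ay": 0,"az": 0},{"hand": 100,"x": 0,"y": 0,"z": -0.14,"ax": 0,"ay": 0,"az": 0},{"hand": 100,"x": 0,"y": 0,"z": -0.15,"ax": 0,"ay": 0,"az": 0},{"hand": 100,"x": 0,"y": 0,"z": -0.15,"ax": 0,"ay": 0,"az": 0}])

```text
t: 25.98
tool_pos: [0.4965, 0.1268, 0.4222]
orientation: [-3.073, -0.653, 0.0]
force: [-1.1, -0.6, 0.8]
opening: 0.0934
gripper_force: 0.0
```

Emit:
carry_out(targets=[{"hand": 100,"x": -0.02,"y": 0.04,"z": 0,"ax": 0,"ay": 0,"az": 0},{"hand": 100,"x": -0.04,"y": 0.09,"z": 0,"ax": 0,"ay": 0,"az": 0},{"hand": 100,"x": -0.06,"y": 0.14,"z": 0,"ax": 0,"ay": 0,"az": 0},{"hand": 100,"x": -0.07,"y": 0.18,"z": 0,"ax": 0,"ay": 0,"az": 0},{"hand": 100,"x": -0.07,"y": 0.22,"z": 0,"ax": 0,"ay": 0,"az": 0},{"hand": 100,"x": -0.07,"y": 0.25,"z": 0,"ax": 0,"ay": 0,"az": 0},{"hand": 100,"x": -0.07,"y": 0.25,"z": 0,"ax": 0,"ay": 0,"az": 0}])

```text
t: 26.85
tool_pos: [0.5342, -0.1317, 0.42]
orientation: [-3.072, -0.649, 0.005]
force: [-0.0, 0.3, -0.1]
opening: 0.0931
gripper_force: 0.0
```

```bash
python3 - <<'E'
from h import *
rel(.4975,.1268,.426,24)
im,d,w=shot('top'); hsv=cv2.cvtColor(im,cv2.COLOR_BGR2HSV)
m=np.zeros(d.shape,bool);m[205:255,212:266]=1
for nm,z,t,sat in(('coaster',.006,.006,(80,256)),('foot',.024,.006,(0,256)),('top',.136,.008,(0,256))):
    q=m&(abs(w[...,2]-z)<t)&(hsv[...,1]>=sat[0])&(hsv[...,0]>6)
    c,r=cv2.minEnclosingCircle(w[q][:,:2].astype(np.float32));print(nm,q.sum(),np.round(c,4),round(r,4))
im,d,w=shot('scene'); cv2.imwrite('pics/s7.png',im)
hsv=cv2.cvtColor(im,cv2.COLOR_BGR2HSV)
q=(hsv[...,0]<20)&(hsv[...,1]>100)&(np.hypot(w[...,0]-.543,w[...,1]+.156)<.046)&(w[...,2]>.03)&(w[...,2]<.1)
P=w[q]; print(len(P),np.median(P[:,2]),np.linalg.lstsq(np.c_[P[:,:2],np.ones(len(P))],P[:,2],rcond=None)[0].round(3))
E
```

```text
t 26.85 pos [ 0.5342 -0.1317  0.42  ] shift [ 0.0709 -0.2512 -0.0056] turn [-0.0024  0.0029 -0.0026] F [-0.    0.27 -0.07] M [ 0.04 -0.04 -0.03] open 0.0931 grip 0.0
coaster 545 [0.4965 0.1272] 0.0549
foot 263 [0.4969 0.1269] 0.0357
top 121 [0.4965 0.1274] 0.019
469 0.044743191068273735 [ 0.011 -0.009  0.037]
```

View pics/s7.png

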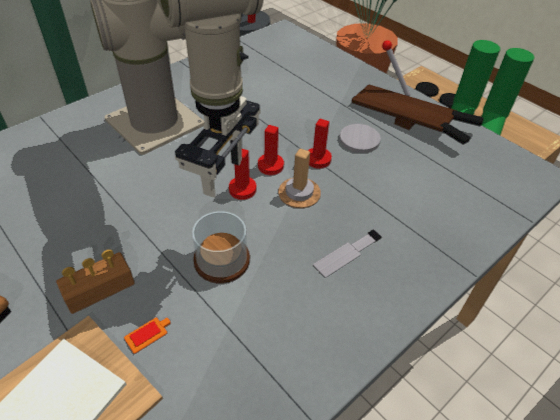

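The tamper stands upright in the middle of the coaster at (300,185), within 0.5 mm. The plate is down and level at (220,248), and the bystanders are unmoved. Handing in.

```bash
python3 -c "
from plant import robot
print(robot.close_job())"
```

```text
the job is handed in; nothing more can be done
None
```

The job is handed in at about 27 s: the plate is latched down level at its stop, held with about 15 N for over a second (highest reading about 16 N), and the tamper stands upright within about 0.5 mm of the coaster's middle, with the bystanders untouched.

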